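Fetch the spare jaw plate from under the sliding cover

ROBOT

A 7-joint arm with a two-finger parallel gripper is mounted at the origin on a cart in front of the work surface, level with it; the furniture and walls round the work are solid. World frame = base frame: x ahead of the robot, y to its left, z up, the work surface at z = 0. Lengths are in mm, angles in rad, forces in N, time in s.
With the tool pointing down it reaches from about 425 to 1025 mm from the base axis. Payload 9.4 kg.
Tool frame: the origin (TCP) lies between the finger pads; the fingertips stand bot.tip_reach ahead of it and the grasp point (between the pads) lies 2 mm behind it (bot.tip_reach is the distance from the TCP to the fingertips, in mm); y points along the fingers, z is the direction in which the jaws open and shut, and the axes are right-handed (so a half turn about y gives the same grasp; the last joint's range is limited). The gripper opens to 93 mm and grips with 3 to 60 N. Pads are 15 mm wide; open, the fingers measure 128 mm over their backs; the gripper's body (75 mm by 188 mm) begins 65 mm behind the grasp point.
Start: joints at [-1.226, 0.599, -0.003, 1.599, 0.002, 0.943, -0.08], TCP at [296.821, 661.454, 235.618] pointing down, gripper open.
Joint ranges: [-2.57, 2.57], [-0.35, 1.97], [-1.29, 1.29], [0.11, 2.56], [-1.05, 4.19], [0.11, 1.86], [-2.63, 2.63]. Speed limits (rad/s): [2.22, 2.22, 3.01, 3.01, 3.14, 3.14, 3.14].

INTERFACE

Orientations are given as a 3x3 rotation matrix whose columns are the frame's x, y, z axes.
In Python, from rig import bot gives the robot as it stands.
- The arm moves only by the tool play_rows, never from a script. Its argument "steps" is one flat list of numbers, 7 for each row, row after row: the turn, a rotation vector about the tool's x, y, z in degrees, then the shift along the tool's x, y, z in cm, then the closure, from 0 (fully open) to 1 (shut). In form: [rx, ry, rz, tx, ty, tz, hand, rx, ry, rz, tx, ty, tz, hand, ...]. A call has 1 to 5 rows; each row is the pose to reach, as a shift and turn from the pose commanded when the call began, along the tool's axes at that moment; what a row does not reach only later rows make up. A row lasts 1/12 s, in which the tool goes at most 41.7 mm and 7.16 degrees, less where a joint would pass 70% of its speed; a pose out of reach is approached as far as the arm can. A call with a gripper value outside its range is refused whole. The fingers move at their own pace and stop on an object; "squeeze" is the grip in N (left out, the last holds). Time passes only in rows, so rows that repeat a pose let the fingers close. It gives the time, the measured TCP pose, the force and the opening at its end, in the units of the state.
- bot.read_state(): the state, without advancing time (a new reading comes with each control period).
- bot.snapshot(name): name is "side" or "top" or "wrist"; returns a dict with "color" (480x640x3 uint8, red, green, blue), "vfov" (degrees; the focal length in pixels is half the picture's height over the tangent of half this angle, whatever the lens; pixels are square), "cx", "cy" (the principal point, pixels), "cam_to_world" (4x4, takes a point from camera to world coordinates); the wrist camera has in their place "T_tool_cam" (4x4, takes a point from camera to tool coordinates, whose origin is the TCP and whose axes are the tool frame's). Camera axes: x right, y down, z forward; pixel columns grow to the right and rows downward; lengths in mm; the calibration is good to about 2 mm. A picture is of the moment at which its call begins: read the wrist's pose just before it. There is no depth.
- bot.finish_job(): hands the job in, once; it reports no verdict.
The state is a dict: "time": time; "joints": joint angles; "joint_vel": joint speeds; "joint_efforts": joint torques, N m; "eef_pos": TCP position; "tcp_rot": TCP orientation; "force": force on the tool from outside, world axes, zero at the start; "ft_torque": the same for the moment, N m; "finger_gap": opening from 0.0 (shut) to 1.0 (fully open).
Only numpy, scipy, OpenCV 4.12 (cv2) and the standard library are available. Lean on these libraries where they do the work, as an engineer would, in place of code of your own. Each camera call takes 0.05 s, during which the arm holds its last target.

TASK

Slide the cover of the spares case aside, find the flat spare jaw plate for the vice in one of the three pockets (the round bar in another stays where it is), lift it out and set it down in the steel tray without dropping it, then slide the cover back over the pockets until it meets its stop. A hidden stop pin lets the cover slide only one way, left or right, hard to tell by eye: feel for it gently and never force the cover or shove the case. Leave the other things on the worktop alone.

Things in the scene. Friction and masses are not known exactly. Their poses are not given: they have to be found in the camera images.
- spares_case: low wooden case fixed to the worktop, 229 (x) x 344 (y) x 58 mm high; origin at the centre of its underside; the cover slides along its y. Inside, a deck at z = 20 mm, 196 mm wide; the lips of the cover's grooves overhang it (inner edges at x = +-100 mm, top z = 58 mm). End walls stop the open cover 106 mm from the middle. Pushing the cover against its stop, or pressing on the case, with 40 N or more counts as forcing it
- deck_mid (a point): middle of the case's deck, 20 mm over the case's underside, axes as the case's. Three pockets 10 mm deep, 17 (x) x 75 (y) mm, are centred on y = 0 at x = -48, 0 and +48 mm: one holds the jaw plate, one the round bar, one a thin rubber pad. Under the cover a 10 mm square stop pin stands 12 mm out of the deck at x = 24 and y = +27 or -27 mm (not known which, hidden)
- rib_mid (a point): middle of a rib (6 x 36 x 20 mm, along y) under the cover; shut, it meets the hidden stop pin after 4 to 7 mm of travel. With the pin on the +y side the cover slides only to -y, and the other way round. To shut the cover, slide it back until the rib meets the pin; a push of 6 to 10 N is plenty
- cover_grip (a point): the cover's grip: black bar 64 mm along x, 14 mm thick along y, top 78 mm over the worktop; this point is on its axis, 64 mm over the worktop; a 22 mm thick flange at its foot reaches up to 53 mm. Axes as the case's. The cover is an aluminium plate 212 (x) x 116 (y) x 6 mm, top at 50 mm, held down in grooves; it slides along y with 1 to 4 N. Shut: within 5 mm of the case's middle
- jaw_centre (a point): centre of the jaw plate: flat steel bar 12 (x) x 70 (y) x 28 (z) mm, about 180 g, two screw holes, one grooved face. It stands on a long narrow edge in its pocket, the upper 18 mm out of the deck (top 38 mm, centre 24 mm over the worktop). Grasp it across its 12 mm (the case's x), fingers opened no more than 45 mm to clear walls and neighbours
- bar_centre (a point): centre of the round bar, 14 mm thick and 70 mm long, steel, lying along y in another pocket, only 4 mm above the deck. It stays there
- parts_tray: shallow open steel tray fixed to the worktop, 150 (x) x 100 (y) x 18 mm with a 3 mm round bead along its rim up to 21 mm, walls 4 mm, inner floor 4 to 5 mm over the worktop; origin at the centre of its underside, x along its length
- timer: bystander: flat white timer 62 x 62 x 18 mm on the worktop, origin under its centre
- beaker_100: bystander: glass beaker 53 mm wide, 70 mm high, origin under its centre
- slide_box: bystander: carton 32 x 84 x 29 mm, origin under its centre

How it is judged:
By the outcome, as a careful person would: the job done as asked, in the order asked, and still so for the second after the job is handed in, with the robot touching nothing.
It also fails if it takes over 59 s, if anything falls off the work surface, if the arm or the gripper's body presses on something with over 40 N, if the wrist force passes 120 N, or if a joint passes its speed limit or range.

## Working session

There is one attempt and no reset: what is moved stays moved. The work goes in short steps, Python scripts to look and compute and a tool call to move; the robot and the scene stay as the last step left them, time stands still between calls to the robot, and variables do not carry over. Pictures are saved under pics/ and viewed, and the job is handed in when it is done.

Besides the shell and the picture viewer there is one more tool, called after ">>>" in YAML: its name, and indented under it one key for each argument. play_rows: Moves the arm, as the interface text tells. Its arguments: {"type":"object","properties":{"steps":{"type":"array"},"squeeze":{"type":"number"}},"required":["steps"]}

```bash
mkdir -p pics; ls; python3 - <<'E'
from rig import bot
import cv2,numpy as np
s=bot.read_state();print(s);print(bot.tip_reach)
for n in ["side","top","wrist"]:
    r=bot.snapshot(n);cv2.imwrite(f"pics/{n}0.png",r["color"][:,:,::-1])
    print(n,{k:(np.round(v,4).tolist() if k!="color" else 0) for k,v in r.items()})
E
```

```text
pics
{'time': 0.0, 'joints': array([-1.22568945,  0.60011596, -0.00253407,  1.60013716,  0.00179856,
        0.94287808, -0.07983057]), 'joint_vel': array([-6.14639965e-05,  9.03034839e-05, -3.34008712e-04, -3.81841883e-04,
       -1.01385171e-03,  1.60938279e-03, -9.81440110e-04]), 'joint_efforts': array([-6.17049463e-04, -7.65067220e+01,  1.49727166e+00, -2.52344441e+01,
       -5.24503249e-02,  1.70682353e-02,  1.66827022e-04]), 'eef_pos': array([296.65218674, 661.02416538, 234.76409843]), 'tcp_rot': array([[ 9.12358707e-01, -4.93707338e-04,  4.09391433e-01],
       [-4.09391705e-01, -1.45498352e-03,  9.12357559e-01],
       [ 1.45220164e-04, -9.99998820e-01, -1.52958657e-03]]), 'force': array([-0.25351482, -0.1001864 , -0.41448245]), 'ft_torque': array([ 0.01684751, -0.05991939, -0.00701516]), 'finger_gap': 1.0020728328216546}
17.0
side {'color': 0, 'vfov': 51.333, 'cx': 316.2181, 'cy': 251.8529, 'cam_to_world': [[0.9403, -0.1127, 0.3212, 207.1329], [-0.3396, -0.3747, 0.8627, -911.7332], [0.0231, -0.9202, -0.3907, 469.9342], [0.0, 0.0, 0.0, 1.0]]}
top {'color': 0, 'vfov': 46.0857, 'cx': 321.9971, 'cy': 240.9942, 'cam_to_world': [[0.0264, -0.9947, 0.0989, 426.6867], [-0.9995, -0.0278, -0.0126, -27.5257], [0.0152, -0.0985, -0.995, 1063.9722], [0.0, 0.0, 0.0, 1.0]]}
wrist {'color': 0, 'vfov': 63.3439, 'cx': 319.9799, 'cy': 248.6527, 'T_tool_cam': [[0.0001, 0.9693, 0.2459, -67.8865], [0.0003, -0.2459, 0.9693, -149.3044], [1.0, -0.0, -0.0003, 0.7449], [0.0, 0.0, 0.0, 1.0]]}
```

View pics/side0.png

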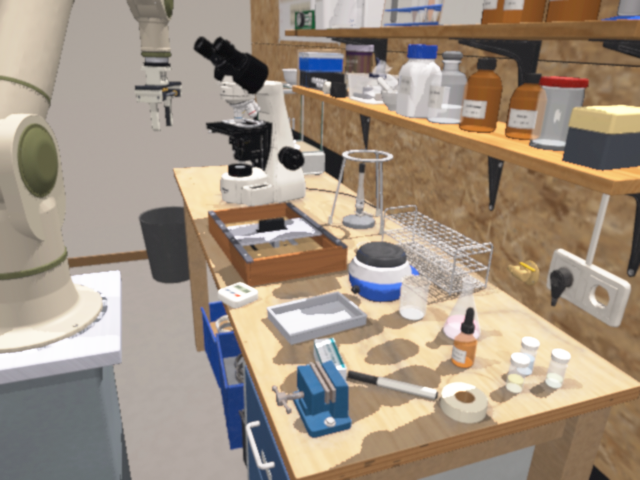

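View pics/top0.png

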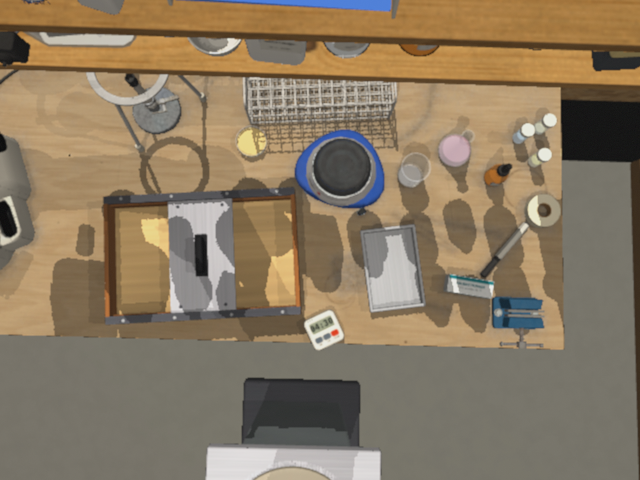

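View pics/wrist0.png

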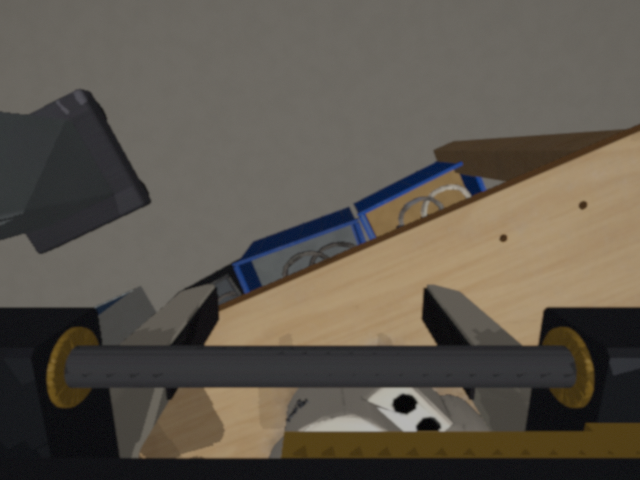

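```bash
cat > h.py <<'E'
import numpy as np,cv2
from rig import bot
def K(r):
    f=240/np.tan(np.radians(r["vfov"]/2));return f,r["cx"],r["cy"]
def C2W(r,s=None):
    if "cam_to_world" in r:return np.array(r["cam_to_world"])
    T=np.eye(4);T[:3,:3]=s["tcp_rot"];T[:3,3]=s["eef_pos"];return T@np.array(r["T_tool_cam"])
def ray(r,T,p):
    f,cx,cy=K(r);d=T[:3,:3]@np.array([(p[0]-cx)/f,(p[1]-cy)/f,1]);return T[:3,3],d/np.linalg.norm(d)
def atz(r,T,p,z):
    o,d=ray(r,T,p);return o+d*(z-o[2])/d[2]
def proj(r,T,X):
    f,cx,cy=K(r);c=T[:3,:3].T@(np.array(X)-T[:3,3]);return np.array([cx+f*c[0]/c[2],cy+f*c[1]/c[2]])
def tri(*rays):
    A=sum(np.eye(3)-np.outer(d,d) for o,d in rays);b=sum((np.eye(3)-np.outer(d,d))@o for o,d in rays)
    X=np.linalg.solve(A,b);return X,[np.linalg.norm(np.cross(X-o,d)) for o,d in rays]
def cam(n):
    s=bot.read_state();r=bot.snapshot(n);return r,C2W(r,s),s
def crop(im,x0,y0,x1,y1,k,name):
    c=cv2.resize(im[y0:y1,x0:x1,::-1],None,fx=k,fy=k,interpolation=cv2.INTER_CUBIC);cv2.imwrite("pics/"+name,c)
E
python3 - <<'E'
from h import *
im=cv2.imread("pics/top0.png")[:,:,::-1]
crop(im,95,180,315,330,3.6,"t1.png");crop(im,300,210,500,330,4,"t2.png")
im=cv2.imread("pics/side0.png")[:,:,::-1]
crop(im,200,190,400,340,4,"s1.png")
E
```

```text
(no output)
```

View pics/t1.png

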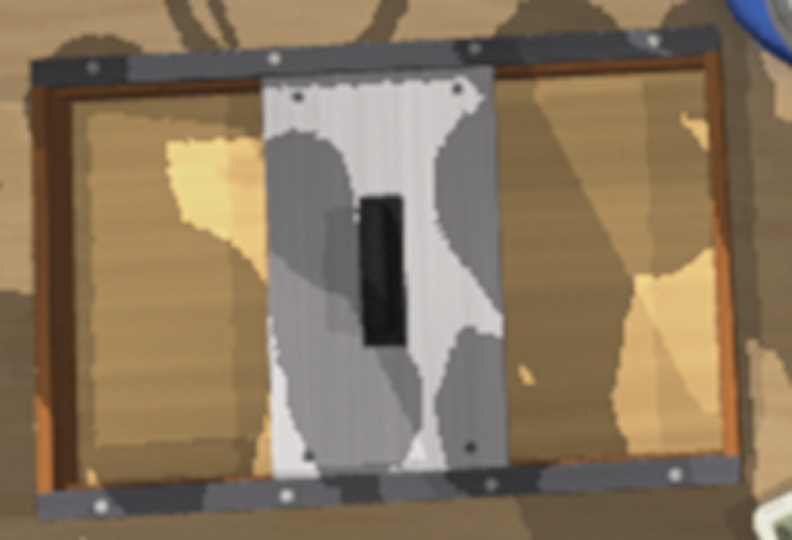

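View pics/t2.png

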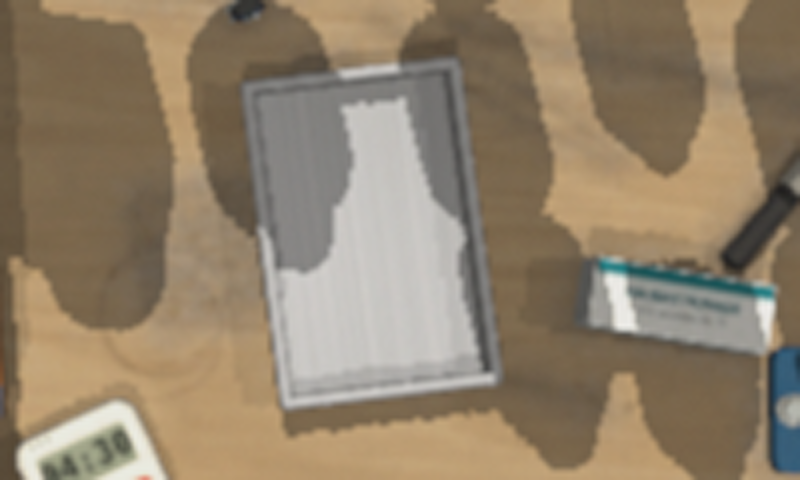

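View pics/s1.png

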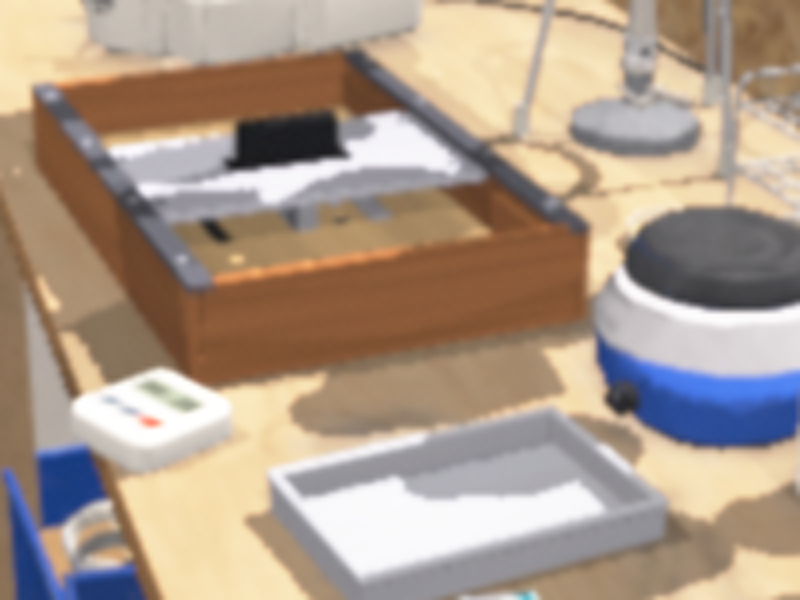

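```bash
python3 - <<'E'
from h import *
rt,Tt,_=cam("top");rs,Ts,_=cam("side")
def t1(a):return np.array(a)/3.6+[95,180]
def t2(a):return np.array(a)/4+[300,210]
def s1(a):return np.array(a)/4+[200,190]
np.set_printoptions(precision=1,suppress=True)
case=[("TL",(32,62),(350,55)),("TR",(718,28),(588,225)),("BR",(740,482),(200,288)),("BL",(38,518),(38,90))]
P=[]
for n,a,b in case:
    print(n,tri(ray(rt,Tt,t1(a)),ray(rs,Ts,s1(b))),atz(rt,Tt,t1(a),58)); P.append(atz(rt,Tt,t1(a),58))
P=np.array(P);print(P.mean(0),[np.linalg.norm(P[i]-P[i-1]) for i in range(4)])
ax=(P[0]+P[3]-P[1]-P[2]);print("yaw y axis",np.degrees(np.arctan2(-ax[0],ax[1])))
ax=(P[0]+P[1]-P[2]-P[3]);print("yaw x axis",np.degrees(np.arctan2(ax[1],ax[0])))
Q=[]
for n,a,b in [("TL",(243,84),(550,410)),("TR",(458,60),(665,500)),("BR",(498,382),(360,588)),("BL",(286,408),(272,472))]:
    print(n,tri(ray(rt,Tt,t2(a)),ray(rs,Ts,s1(b))),atz(rt,Tt,t2(a),21)); Q.append(atz(rt,Tt,t2(a),21))
P=np.array(Q);print(P.mean(0),[np.linalg.norm(P[i]-P[i-1]) for i in range(4)])
ax=(P[0]+P[1]-P[2]-P[3]);print("yaw x axis",np.degrees(np.arctan2(ax[1],ax[0])))
ax=(P[0]+P[3]-P[1]-P[2]);print("yaw y axis",np.degrees(np.arctan2(-ax[0],ax[1])))
G=np.array([atz(rt,Tt,t1(a),78) for a in [(360,197),(403,195),(406,345),(366,346)]]);print("grip",G,G.mean(0))
print(tri(ray(rt,Tt,t1((383,271))),ray(rs,Ts,s1((287,120)))))
print("cover corners",[atz(rt,Tt,t1(a),50) for a in [(263,80),(494,68),(508,468),(273,480)]])
for n,a in [("beaker",(413,170)),("timer",(324,330)),("microsc",(15,240)),("heater knob",(361,211)),("heater",(342,168)),("stand ring",(175,170))]: print(n,atz(rt,Tt,a,0))
E
```

```text
TL (array([593.6, 356.5,  50.9]), [np.float64(2.3733414204216134), np.float64(2.3733414204218843)]) [594.7 353.3  58. ]
TR (array([622.4,  12.1,  56.1]), [np.float64(0.15770462837101226), np.float64(0.1577046283709043)]) [621.9  12.1  58. ]
BR (array([399.2,  -6.4,  55.6]), [np.float64(3.2191426390950877), np.float64(3.2191426390951032)]) [396.2  -5.7  58. ]
BL (array([371.9, 337.5,  52. ]), [np.float64(2.4606676663583196), np.float64(2.46066766635831)]) [369.8 335.9  58. ]
[495.6 173.9  58. ] [np.float64(225.5008418491898), np.float64(342.2309589251593), np.float64(226.46820575873028), np.float64(342.6277459918557)]
yaw y axis 4.4849635307917035
yaw x axis 4.473733962837807
TL (array([ 551.5, -112.7,   16. ]), [np.float64(0.24462457482495878), np.float64(0.24462457482475589)]) [ 551.1 -112.4   21. ]
TR (array([ 565.7, -213.1,   18.6]), [np.float64(0.16293570245519137), np.float64(0.16293570245521824)]) [ 565.2 -212.6   21. ]
BR (array([ 416.5, -234. ,   14.5]), [np.float64(0.2918693912993639), np.float64(0.2918693912993535)]) [ 416.3 -232.6   21. ]
BL (array([ 403.4, -135.7,   18.8]), [np.float64(1.673522603596143), np.float64(1.6735226035962054)]) [ 401.9 -135.1   21. ]
[ 483.6 -173.2   21. ] [np.float64(150.94996005238897), np.float64(101.23238023675147), np.float64(150.25518335912247), np.float64(98.58484593835833)]
yaw x axis 8.151510342643217
yaw y axis 8.212816173584503
grip [[529.5 182.8  78. ]
 [531.1 162.   78. ]
 [458.2 157.1  78. ]
 [457.2 176.4  78. ]] [494.  169.6  78. ]
(array([494.8, 170.1,  75.9]), [np.float64(0.9695071553576131), np.float64(0.9695071553576726)])
cover corners [array([590.2, 240.2,  50. ]), array([599.7, 124.6,  50. ]), array([399.8, 109.3,  50. ]), array([390.9, 224.7,  50. ])]
beaker [ 674.6 -212.4    0. ]
timer [365.7 -49.1   0. ]
microsc [518.2 536.    0. ]
heater knob [ 592.  -113.8    0. ]
heater [674.4 -75.6   0. ]
stand ring [660.9 243.5   0. ]
```

```bash
cat >> h.py <<'E'
def go(X,yaw=None):
    "yaw: deg of tool x axis in world"
    s=bot.read_state();R=s["tcp_rot"];d=R.T@(np.array(X)-s["eef_pos"])/10
    if yaw is None:rv=np.zeros(3)
    else:
        a=np.radians(yaw);G=np.array([[np.cos(a),0,-np.sin(a)],[np.sin(a),0,np.cos(a)],[0,-1,0]])
        rv=np.degrees(cv2.Rodrigues(R.T@G)[0].ravel())
    print("rot",np.round(rv,2),"shift",np.round(d,2),"t",round(s["time"],2),"F",np.round(s["force"],1),"pos",np.round(s["eef_pos"],1),"gap",round(s["finger_gap"],3))
CC=np.array([495.6,173.9,0.]);CY=4.48
def case(x,y,z):
    a=np.radians(CY);return CC+[x*np.cos(a)-y*np.sin(a),x*np.sin(a)+y*np.cos(a),z]
def tocase(X):
    a=np.radians(CY);d=np.array(X)-CC;return np.array([d[0]*np.cos(a)+d[1]*np.sin(a),-d[0]*np.sin(a)+d[1]*np.cos(a),d[2]])
E
python3 - <<'E'
from h import *
go([310,330,200],4.48)
r,T,_=cam("side")
for n,p in [("pin-",(24,-27,32)),("pin-b",(24,-27,20)),("pin+",(24,27,32)),("jaw-48",(-48,-35,38)),("jaw0",(0,-35,38)),("jaw48",(48,-35,38)),("bar",(48,-35,24)),("edge",(0,-62,44)),("rib",(24,-22,30)),("rib",(24,-22,24))]:
    print(n,(proj(r,T,case(*p))-[200,190])*4)
print(tocase([494.3,169.8,78]))
im=r["color"];crop(im,230,225,330,260,8,"s2.png")
E
```

```text
rot [  0.04 -28.65  -0.  ] shift [ 14.77   3.55 -29.68] t 0.25 F [0.2 0.2 0.5] pos [296.7 661.3 235.2] gap 0.999
pin- [339.30103948 197.0883922 ]
pin-b [339.32990503 215.79773845]
pin+ [307.82103738 166.99083989]
jaw-48 [227.32006652 208.66720909]
jaw0 [305.83629355 197.66118843]
jaw48 [381.8918358  187.00009452]
bar [381.73019716 208.85451614]
edge [322.04821869 204.13772634]
rib [336.29290098 197.32528073]
rib [336.3132057  206.65902949]
[-1.61628357 -3.98592868 78.        ]
```

View pics/s2.png

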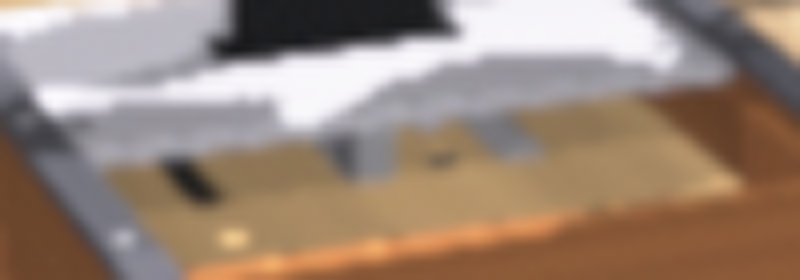

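>>> play_rows:
  steps: [0,-7,0,2,0.5,-3.5,0,0,-14,0,5,1,-7.5,0,0,-21,0,8,2,-11.5,0,0,-28.65,0,11,3,-15.5,0,0,-28.65,0,12.5,3.3,-19.5,0]

```text
time: 0.72
eef_pos: [330.9, 457.6, 205.3]
tcp_rot: [[0.996, 0.001, -0.085], [0.085, -0.0, 0.996], [0.001, -1.0, -0.0]]
force: [0.6, 0.1, -0.3]
finger_gap: 1.002
```

```bash
python3 - <<'E'
from h import *
go([494.3,169.8,130],4.48)
E
```

```text
rot [0.01 0.39 0.03] shift [ 13.84   7.55 -30.06] t 0.72 F [ 0.6  0.1 -0.3] pos [330.9 457.6 205.3] gap 1.002
```

>>> play_rows:
  steps: [0,0.4,0,2.5,0.5,-4,0.3,0,0.4,0,4,1.5,-8,0.5,0,0.4,0,5.5,2.5,-12,0.5,0,0.4,0,7.5,3.5,-16,0.5,0,0.4,0,9,4.5,-20,0.5]

```text
time: 1.13
eef_pos: [429.1, 280.1, 164.6]
tcp_rot: [[0.997, 0.001, -0.071], [0.071, 0.001, 0.997], [0.001, -1.0, 0.001]]
force: [0.7, 0.4, 0.7]
finger_gap: 0.69
```

>>> play_rows:
  steps: [0,0,0,2.4,1.5,-4,0.5,0,0,0,4,2.5,-7.8,0.5,0,0,0,4.8,3.0,-10,0.5,0,0,0,4.8,3.0,-10,0.5]

```text
time: 1.47
eef_pos: [485.2, 178.2, 133.3]
tcp_rot: [[0.998, -0.001, -0.063], [0.063, -0.004, 0.998], [-0.001, -1.0, -0.004]]
force: [-0.3, 0.1, -0.4]
finger_gap: 0.501
```

```bash
python3 - <<'E'
from h import *
go([494.3,169.8,74.5],4.48)
r,T,s=cam("wrist");cv2.imwrite("pics/w1.png",r["color"][:,:,::-1])
go([494.3,169.8,74.5],4.48)
E
```

```text
rot [ 0.21 -0.89 -0.07] shift [ 0.86  5.88 -0.87] t 1.47 F [-0.3  0.1 -0.4] pos [485.2 178.2 133.3] gap 0.501
rot [ 0.1  -0.76 -0.05] shift [ 0.94  5.94 -1.23] t 1.52 F [-0.6  0.4 -0.6] pos [484.2 181.5 133.9] gap 0.501
```

View pics/w1.png

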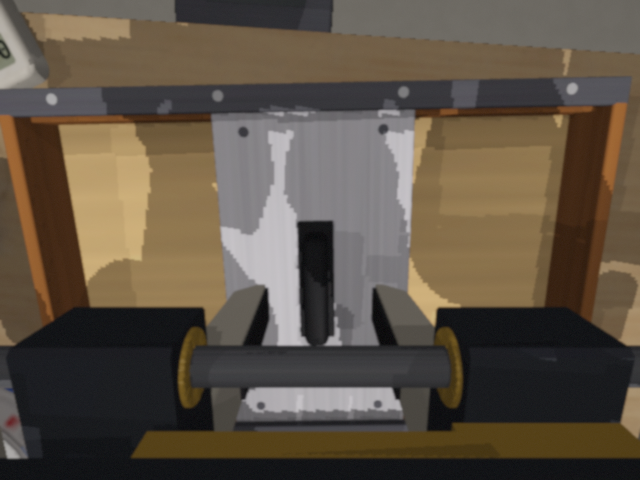

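>>> play_rows:
  steps: [0,-0.8,0,0.9,3,-1.1,0.5,0,-0.8,0,0.9,3,-1.1,0.5,0,-0.8,0,0.9,3,-1.1,0.5]

```text
time: 1.77
eef_pos: [491.9, 175.5, 104.1]
tcp_rot: [[0.996, -0.002, -0.085], [0.085, -0.001, 0.996], [-0.002, -1.0, -0.0]]
force: [0.1, -0.4, -0.0]
finger_gap: 0.497
```

```bash
python3 - <<'E'
from h import *
go([494.3,169.8,74.5],4.48)
r,T,s=cam("wrist");cv2.imwrite("pics/w2.png",r["color"][:,:,::-1])
crop(r["color"],200,180,440,360,3.3,"w2c.png")
for y in (-11,-4,3): print(y,proj(r,T,case(30,y,78)),proj(r,T,case(30,y,50)))
for x in (-30,30): print(x,[proj(r,T,case(x,y,78)) for y in (-11,3)])
go([494.3,169.8,74.5],4.48)
E
```

```text
rot [ 0.03  0.4  -0.14] shift [ 0.19  2.96 -0.59] t 1.77 F [ 0.1 -0.4 -0. ] pos [491.9 175.5 104.1] gap 0.497
-11 [292.48481196 358.14252001] [295.87662401 332.79876562]
-4 [306.46442999 358.23409627] [308.14567307 332.88005297]
3 [320.44289703 358.32566498] [320.41383556 332.96133444]
-30 [array([291.15577771, 241.38150196]), array([321.38005509, 241.58988387])]
30 [array([292.48481196, 358.14252001]), array([320.44289703, 358.32566498])]
rot [-0.01  0.44 -0.06] shift [ 0.17  3.04 -0.65] t 1.82 F [-0.5  0.1  0. ] pos [492.1 176.1 104.9] gap 0.5
```

View pics/w2c.png

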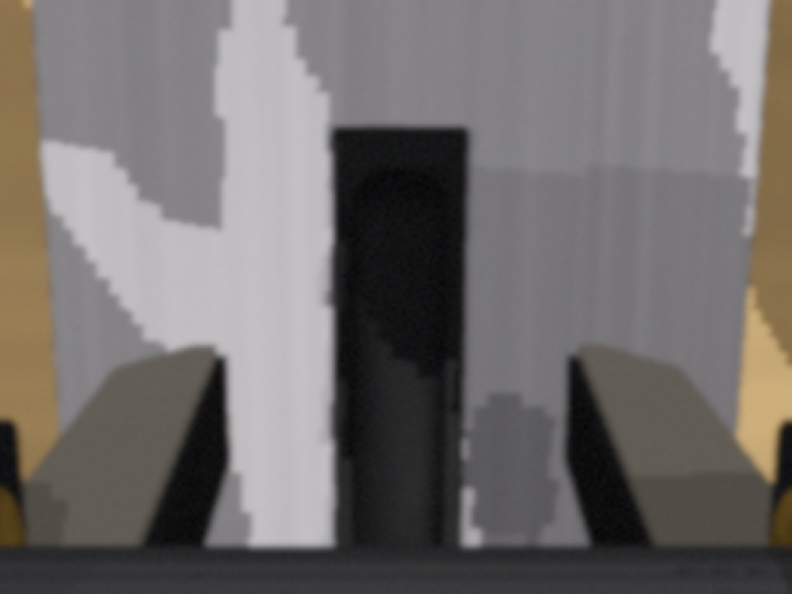

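>>> play_rows:
  steps: [0,0.4,0,0.25,1.5,0,0.5,0,0.4,0,0.25,3.0,0,0.5,0,0.4,0,0.25,3.0,0,0.6,0,0.4,0,0.25,3.0,0,0.7,0,0.4,0,0.25,3.0,0,0.75]
  squeeze: 10

```text
time: 2.23
eef_pos: [495.3, 176.1, 75.8]
tcp_rot: [[0.997, 0.001, -0.079], [0.079, 0.0, 0.997], [0.001, -1.0, 0.0]]
force: [0.6, 0.6, -0.3]
finger_gap: 0.332
```

```bash
python3 - <<'E'
from h import *
go([495,176,74.5],4.48)
r,T,s=cam("wrist")
crop(r["color"],200,180,440,360,3.3,"w3c.png")
E
```

```text
rot [-0.02  0.07  0.05] shift [-0.03  0.13 -0.01] t 2.23 F [ 0.6  0.6 -0.3] pos [495.3 176.1  75.8] gap 0.332
```

View pics/w3c.png

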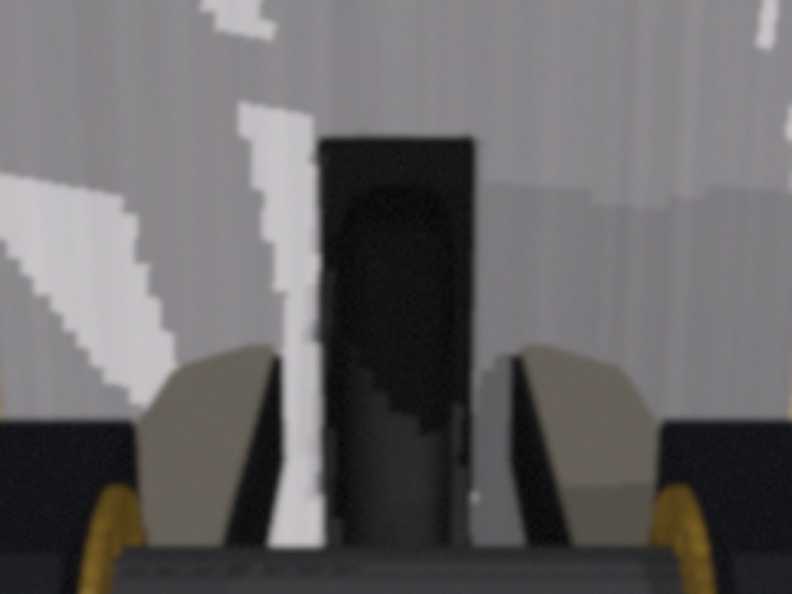

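>>> play_rows:
  steps: [0,0,0,0,0.1,0,0.85,0,0,0,0,0.1,0,0.95,0,0,0,0,0.1,0,1,0,0,0,0,0.1,0,1]
  squeeze: 15

```text
time: 2.62
eef_pos: [495.6, 175.5, 74.3]
tcp_rot: [[0.997, 0.001, -0.078], [0.078, 0.001, 0.997], [0.001, -1.0, 0.001]]
force: [-1.1, 1.0, 6.9]
finger_gap: 0.149
```

>>> play_rows:
  steps: [0,0,0,0,0,0.1,1,0,0,0,0,0,0.2,1,0,0,0,0,0,0.3,1,0,0,0,0,0,0.4,1]

```text
time: 2.95
eef_pos: [495.4, 176.6, 74.3]
tcp_rot: [[0.997, 0.0, -0.076], [0.076, -0.003, 0.997], [-0.0, -1.0, -0.003]]
force: [0.9, -9.0, 9.0]
finger_gap: 0.144
```

>>> play_rows:
  steps: [0,0,0,0,-0.08,0,1,0,0,0,0,-0.08,0,1]

```text
time: 3.12
eef_pos: [494.9, 178.9, 74.5]
tcp_rot: [[0.997, -0.0, -0.078], [0.078, -0.0, 0.997], [-0.0, -1.0, -0.0]]
force: [0.2, 0.2, -4.6]
finger_gap: 0.152
```

>>> play_rows:
  steps: [0,0,0,0,0.02,0.1,1,0,0,0,0,0.04,0.2,1,0,0,0,0,0.04,0.3,1,0,0,0,0,0.04,0.3,1]

```text
time: 3.45
eef_pos: [494.8, 180.5, 74.3]
tcp_rot: [[0.997, -0.0, -0.077], [0.077, -0.002, 0.997], [-0.001, -1.0, -0.002]]
force: [0.6, -6.7, 6.7]
finger_gap: 0.144
```

>>> play_rows:
  steps: [0,0,0,0,0,0,1,0,0,0,0,0,0,1]

```text
time: 3.62
eef_pos: [494.8, 180.5, 74.3]
tcp_rot: [[0.997, -0.0, -0.077], [0.077, -0.002, 0.997], [-0.001, -1.0, -0.002]]
force: [0.2, -6.7, 6.8]
finger_gap: 0.147
```

>>> play_rows:
  steps: [0,0,0,0,-0.02,0.1,1,0,0,0,0,-0.04,0.2,1,0,0,0,0,-0.04,0.2,1]

```text
time: 3.87
eef_pos: [494.5, 181.4, 74.6]
tcp_rot: [[0.997, -0.001, -0.076], [0.076, -0.004, 0.997], [-0.001, -1.0, -0.003]]
force: [1.8, -9.9, 4.3]
finger_gap: 0.148
```

>>> play_rows:
  steps: [0,0,0,0,0,0.1,1,0,0,0,0,0,0.2,1,0,0,0,0,0,0.2,1]

```text
time: 4.12
eef_pos: [494.4, 181.9, 74.7]
tcp_rot: [[0.997, -0.002, -0.074], [0.074, -0.005, 0.997], [-0.002, -1.0, -0.005]]
force: [1.7, -14.7, 10.0]
finger_gap: 0.149
```

>>> play_rows:
  steps: [0,0,0,0,0,-0.3,1,0,0,0,0,0,-0.6,1,0,0,0,0,0,-0.8,1,0,0,0,0,0,-1.0,1,0,0,0,0,0,-1.0,1]

```text
time: 4.53
eef_pos: [495.3, 176.4, 74.3]
tcp_rot: [[0.997, -0.0, -0.079], [0.079, 0.0, 0.997], [0.0, -1.0, 0.0]]
force: [0.7, -1.1, -1.9]
finger_gap: 0.145
```

>>> play_rows:
  steps: [0,0,0,0,0,-0.2,1,0,0,0,0,0,-0.4,1,0,0,0,0,0,-0.6,1,0,0,0,0,0,-0.6,1]

```text
time: 4.87
eef_pos: [495.7, 169.6, 74.3]
tcp_rot: [[0.997, -0.0, -0.078], [0.078, -0.0, 0.997], [-0.0, -1.0, -0.0]]
force: [0.4, -0.2, -3.7]
finger_gap: 0.149
```

>>> play_rows:
  steps: [0,0,0,0,0,-0.1,1,0,0,0,0,0,-0.2,1,0,0,0,0,0,-0.3,1,0,0,0,0,0,-0.3,1]

```text
time: 5.2
eef_pos: [496.0, 166.9, 74.4]
tcp_rot: [[0.997, -0.0, -0.078], [0.078, -0.0, 0.997], [-0.0, -1.0, -0.0]]
force: [-0.4, -0.0, -3.5]
finger_gap: 0.146
```

>>> play_rows:
  steps: [0,0,0,0,0,-1,1,0,0,0,0,0,-2.2,1,0,0,0,0,0,-3.4,1,0,0,0,0,0,-4.6,1,0,0,0,0,0,-5.8,1]

```text
time: 5.62
eef_pos: [500.5, 107.4, 74.4]
tcp_rot: [[0.997, -0.0, -0.077], [0.077, -0.0, 0.997], [-0.0, -1.0, -0.0]]
force: [0.2, 0.6, -3.5]
finger_gap: 0.152
```

>>> play_rows:
  steps: [0,0,0,0,0,-1.0,1,0,0,0,0,0,-2,1,0,0,0,0,0,-2.8,1,0,0,0,0,0,-3.4,1,0,0,0,0,0,-3.4,1]

```text
time: 6.03
eef_pos: [503.2, 73.9, 74.4]
tcp_rot: [[0.997, -0.0, -0.076], [0.076, -0.001, 0.997], [-0.0, -1.0, -0.001]]
force: [-0.0, 0.1, -3.0]
finger_gap: 0.15
```

```bash
python3 - <<'E'
from h import *
s=bot.read_state();print(tocase(s["eef_pos"]),s["force"])
E
```

```text
[  -0.2027982  -100.29536345   74.39976208] [-0.03991832  0.06873889 -3.00348995]
```

>>> play_rows:
  steps: [0,0,0,0,0,-0.2,1,0,0,0,0,0,-0.3,1,0,0,0,0,0,-0.4,1,0,0,0,0,0,-0.4,0.85,0,0,0,0,0,-0.4,0.6]

```text
time: 6.45
eef_pos: [503.6, 72.0, 74.5]
tcp_rot: [[0.997, 0.0, -0.079], [0.079, 0.0, 0.997], [0.0, -1.0, 0.0]]
force: [-1.1, -0.2, 0.5]
finger_gap: 0.182
```

>>> play_rows:
  steps: [0,0,0,0,0,0,0.5,0,0,0,0,-3,0,0.5,0,0,0,0,-6,0,0.55,0,7,0,0,-9,0,0.55,0,14,0,0,-12,2,0.55]

```text
time: 6.87
eef_pos: [501.8, 88.4, 195.8]
tcp_rot: [[0.985, -0.001, 0.175], [-0.175, -0.001, 0.985], [-0.0, -1.0, -0.001]]
force: [0.7, -0.3, -0.2]
finger_gap: 0.443
```

```bash
python3 - <<'E'
from h import *
go(case(0,0,180),4.48+90);go(case(0,0,180),4.48-90)
print(bot.read_state()["joints"])
r,T,s=cam("top")
crop(r["color"],95,180,315,330,3.6,"t3.png")
E
```

```text
rot [ 1.0000e-02 -1.0454e+02 -7.0000e-02] shift [-2.1   1.57  8.31] t 6.87 F [ 0.7 -0.3 -0.2] pos [501.8  88.4 195.8] gap 0.443
rot [7.000e-02 7.546e+01 1.000e-02] shift [-2.1   1.57  8.31] t 6.87 F [ 0.7 -0.3 -0.2] pos [501.8  88.4 195.8] gap 0.443
[-0.1808158   0.40305616 -0.14210059  2.12111272  0.09631173  0.62417456
  1.00521127]
```

View pics/t3.png

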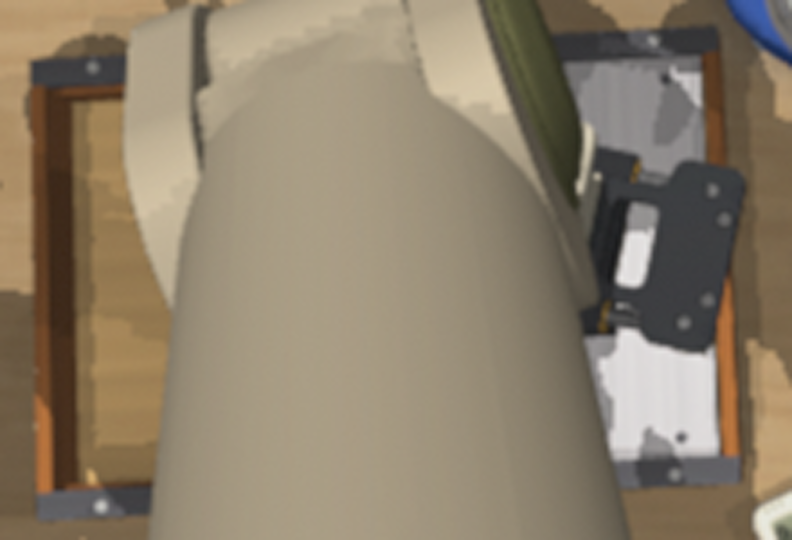

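>>> play_rows:
  steps: [0,7,0,0,0,0,0.55,0,14,0,0,0,0,0.55,0,21,0,-0.2,0,0.5,0.55,0,28,0,-0.2,0,0.5,0.55,0,35,0,-0.2,0,0.5,0.55]

```text
time: 7.33
eef_pos: [500.8, 97.3, 194.6]
tcp_rot: [[0.71, 0.001, 0.704], [-0.704, 0.0, 0.71], [0.0, -1.0, 0.001]]
force: [0.4, 0.2, 0.1]
finger_gap: 0.453
```

>>> play_rows:
  steps: [0,7,0,0,0,0,0.55,0,14,0,0,0,0,0.55,0,21,0,0,0,0,0.55,0,28,0,0,0,0,0.55,0,35,0,0,0,0,0.55]

```text
time: 7.75
eef_pos: [500.8, 97.1, 194.5]
tcp_rot: [[0.177, 0.001, 0.984], [-0.984, 0.0, 0.177], [-0.0, -1.0, 0.001]]
force: [0.8, -0.1, 0.4]
finger_gap: 0.449
```

```bash
python3 - <<'E'
from h import *
go(case(0,-75,190),4.48-90)
E
```

```text
rot [-0.04  5.73 -0.01] shift [-0.19  0.45  0.1 ] t 7.75 F [ 0.8 -0.1  0.4] pos [500.8  97.1 194.5] gap 0.449
```

>>> play_rows:
  steps: [0,5.73,0,-0.2,0.5,0.1,0.55,0,5.73,0,-0.2,0.5,0.1,0.55,0,5.73,0,-0.2,0.5,0.1,0.55]

```text
time: 8.0
eef_pos: [501.2, 99.3, 189.3]
tcp_rot: [[0.088, -0.0, 0.996], [-0.996, -0.0, 0.088], [0.0, -1.0, -0.0]]
force: [-0.5, 1.6, 0.1]
finger_gap: 0.447
```

```bash
python3 - <<'E'
from h import *
import pickle
r,T,s=cam("wrist");cv2.imwrite("pics/w4.png",r["color"][:,:,::-1]);pickle.dump((r,T),open("w4.pkl","wb"))
for x in (-48,0,48): print(x,proj(r,T,case(x,35,38)),proj(r,T,case(x,-35,38)))
print(s["eef_pos"],bot.read_state()["eef_pos"])
E
```

```text
-48 [255.03154571  90.21060916] [257.93243482 187.8391134 ]
0 [321.46691458  90.87114788] [320.52411236 188.4350113 ]
48 [387.86411166  91.53130708] [383.08190631 189.03058662]
[501.2042443   99.33506998 189.29035299] [501.27655017  99.16002705 189.44578676]
```

View pics/w4.png

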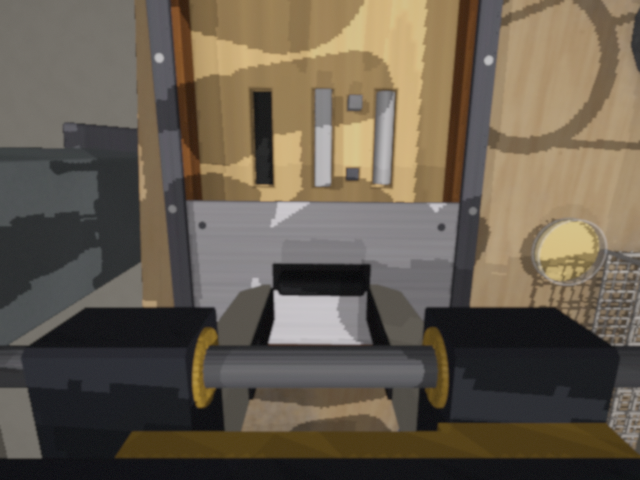

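```bash
python3 - <<'E'
from h import *
import pickle
r,T=pickle.load(open("w4.pkl","rb"));crop(r["color"],230,70,430,210,4,"w4c.png")
go(case(0,0,110),4.48-90)
E
```

```text
rot [0.   0.54 0.01] shift [-7.5   7.94  0.09] t 8.05 F [-0.7 -0.5  0.5] pos [501.3  99.2 189.4] gap 0.451
```

View pics/w4c.png

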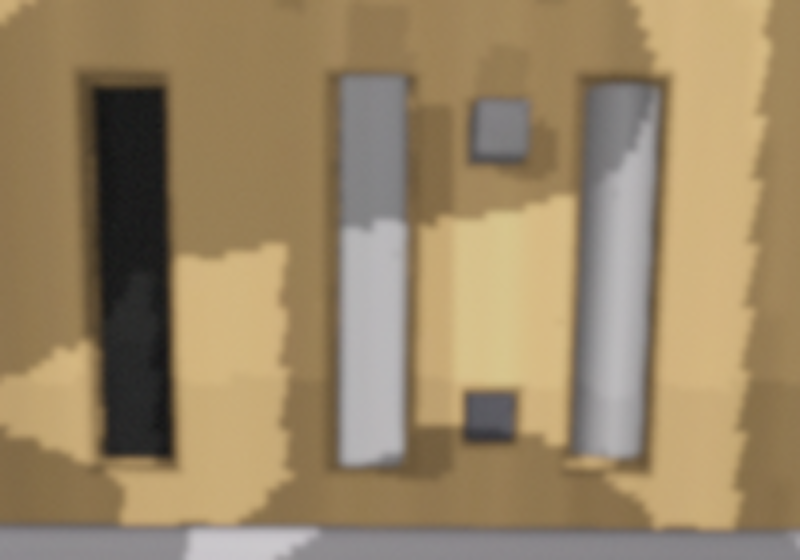

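>>> play_rows:
  steps: [0,0.5,0,-1.5,2,0.1,0.57,0,0.5,0,-3,4,0.1,0.57,0,0.5,0,-3,4,0.1,0.57,0,0.5,0,-3,4,0.1,0.57]

```text
time: 8.38
eef_pos: [499.4, 128.9, 149.0]
tcp_rot: [[0.078, -0.002, 0.997], [-0.997, -0.001, 0.078], [0.0, -1.0, -0.002]]
force: [0.0, -0.2, -0.0]
finger_gap: 0.429
```

```bash
python3 - <<'E'
from h import *
import pickle
r,T,s=cam("wrist");cv2.imwrite("pics/w5.png",r["color"][:,:,::-1]);pickle.dump((r,T),open("w5.pkl","wb"))
print(proj(r,T,case(0,35,38)),proj(r,T,case(0,-35,38)))
crop(r["color"],220,70,420,220,4,"w5c.png")
E
```

```text
[319.48726508 131.00113821] [319.58315738 237.58553475]
```

View pics/w5c.png

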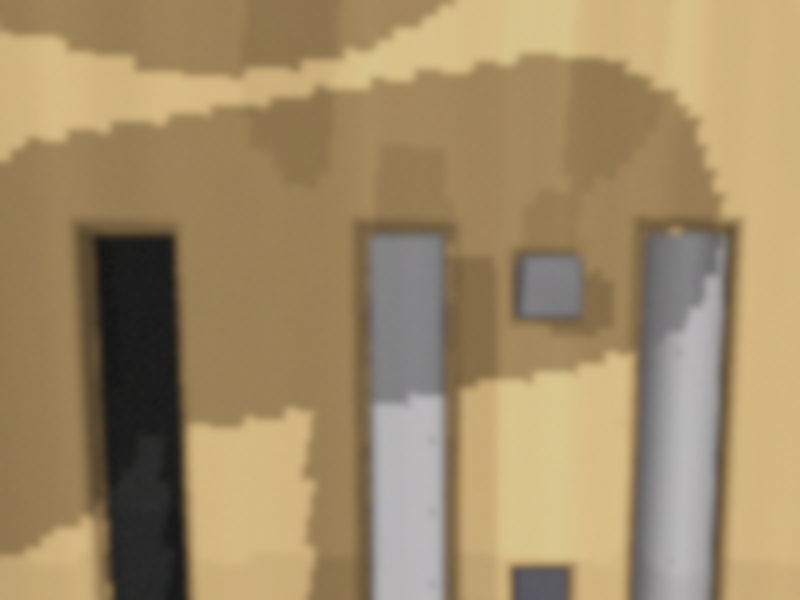

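```bash
python3 - <<'E'
from h import *
import pickle
r,T=pickle.load(open("w4.pkl","rb"));r5,T5=pickle.load(open("w5.pkl","rb"))
X,e=tri(ray(r,T,(323.75,88.3)),ray(r5,T5,(321.75,128.25)));print(X,e,tocase(X))
a=atz(r,T,(323.75,88.3),38);b=atz(r,T,(322.75,186.5),38);print(tocase(a),tocase(b),np.linalg.norm(a-b),tocase((a+b)/2),(a+b)/2)
print(tocase(atz(r5,T5,(321.75,128.25),38)))
# yaw of jaw
print(np.degrees(np.arctan2(-(a-b)[0],(a-b)[1])))
go((a+b)/2*[1,1,0]+[0,0,90],-85.5)
E
```

```text
[494.26919849 210.54807316  38.80693862] [np.float64(0.08796498131103148), np.float64(0.0879649813111094)] [ 1.53588589 36.64005122 38.80693862]
[ 1.62941561 36.75053746 38.        ] [  1.69087565 -33.51224936  38.        ] 70.26281369455148 [ 1.66014563  1.61914405 38.        ] [497.1286002  175.64387282  38.        ]
[ 1.44970829 36.68590428 38.        ]
4.530117561135103
rot [ 0.03 -0.14  0.02] shift [-4.75  5.97  0.09] t 8.43 F [-1.  -0.5  0.4] pos [499.9 128.2 149.7] gap 0.433
```

>>> play_rows:
  steps: [0,-0.1,0,-2.4,2,0.1,0.57,0,-0.1,0,-4.75,4,0.1,0.57,0,-0.1,0,-4.75,6,0.1,0.57,0,-0.1,0,-4.75,6,0.1,0.57,0,-0.1,0,-4.75,6,0.1,0.57]

```text
time: 8.85
eef_pos: [497.4, 175.0, 89.9]
tcp_rot: [[0.076, -0.001, 0.997], [-0.997, -0.001, 0.076], [0.001, -1.0, -0.001]]
force: [0.2, 0.1, -0.1]
finger_gap: 0.43
```

```bash
python3 - <<'E'
from h import *
go([497.1,175.6,40],-85.5)
r,T,s=cam("wrist");cv2.imwrite("pics/w6.png",r["color"][:,:,::-1])
E
```

```text
rot [ 0.05 -0.16  0.05] shift [-0.07  4.99 -0.03] t 8.85 F [ 0.2  0.1 -0.1] pos [497.4 175.   89.9] gap 0.43
```

View pics/w6.png

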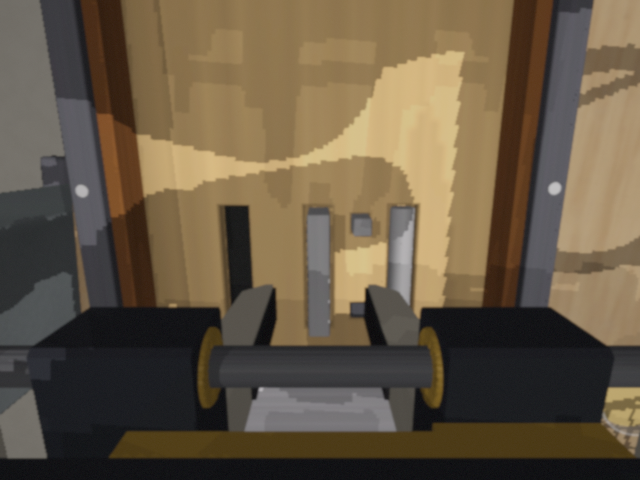

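>>> play_rows:
  steps: [0,-0.1,0,-0.05,2,0,0.6,0,-0.1,0,-0.05,3.8,0,0.6,0,-0.1,0,-0.05,4.9,0,0.6,0,-0.1,0,-0.05,4.9,0,0.65,0,-0.1,0,-0.05,4.9,0,0.7]
  squeeze: 30

```text
time: 9.32
eef_pos: [497.7, 176.0, 41.1]
tcp_rot: [[0.077, 0.0, 0.997], [-0.997, -0.0, 0.077], [0.0, -1.0, 0.0]]
force: [-0.1, 0.4, 0.9]
finger_gap: 0.325
```

>>> play_rows:
  steps: [0,0,0,0,0,0,0.8,0,0,0,0,0,0,0.9,0,0,0,0,0,0,1,0,0,0,0,0,0,1,0,0,0,0,0,0,1]

```text
time: 9.73
eef_pos: [497.6, 176.9, 41.2]
tcp_rot: [[0.078, 0.001, 0.997], [-0.997, 0.0, 0.078], [-0.0, -1.0, 0.001]]
force: [-0.6, -1.3, 7.8]
finger_gap: 0.127
```

>>> play_rows:
  steps: [0,0,0,0,-0.5,0,1,0,0,0,0,-1.3,0,1,0,0,0,0,-2.3,0,1,0,0,0,0,-3.5,0,1,0,0,0,0,-5,0,1]
  squeeze: 40

```text
time: 10.15
eef_pos: [497.1, 176.7, 91.3]
tcp_rot: [[0.078, -0.001, 0.997], [-0.997, -0.0, 0.078], [0.0, -1.0, -0.001]]
force: [0.2, 0.1, -2.0]
finger_gap: 0.129
```

```bash
python3 - <<'E'
from h import *
r,T,s=cam("wrist");cv2.imwrite("pics/w7.png",r["color"][:,:,::-1])
r,T,s=cam("side");crop(r["color"],200,150,400,300,4,"s7.png");print(s["force"],s["eef_pos"],s["finger_gap"])
E
```

```text
[ 0.29237188 -0.45957223  0.73684765] [498.12317253 177.00138217  93.86262269] 0.1289894407504232
```

View pics/w7.png

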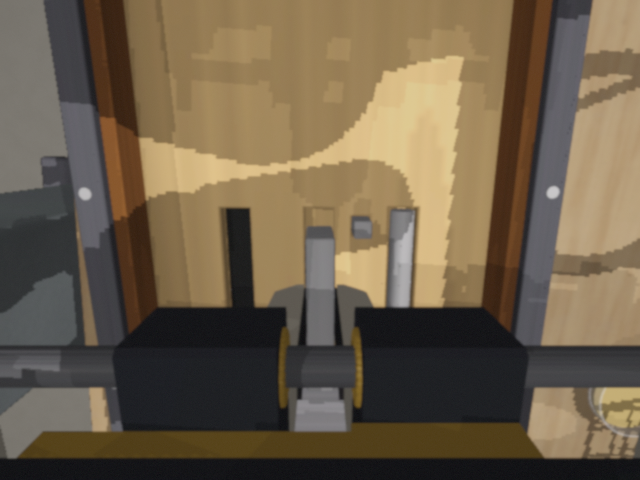

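View pics/s7.png

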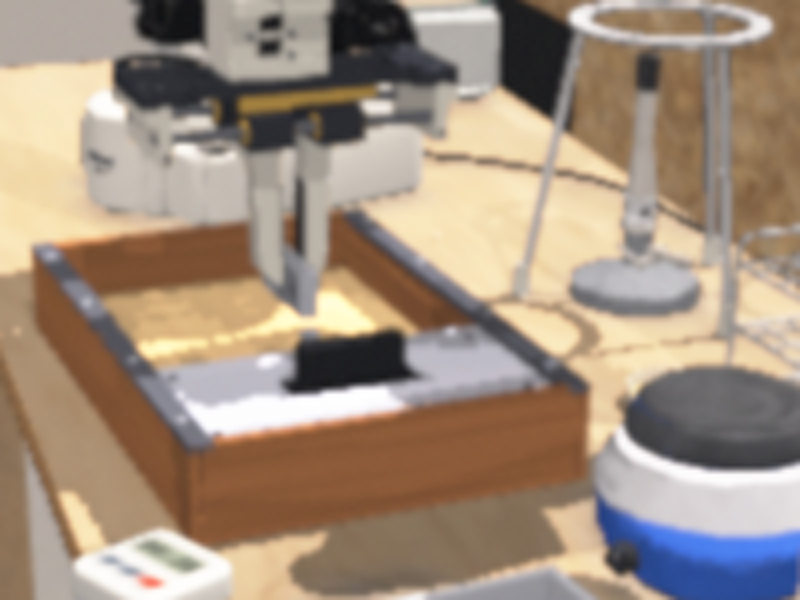

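>>> play_rows:
  steps: [0,0,0,0,-1.5,0,1,0,0,0,0,-3.5,0,1,0,0,0,0.5,-5.5,0,1,0,1,0,2,-6,0,1,0,2,0,4.5,-6,0,1]

```text
time: 10.67
eef_pos: [501.5, 133.4, 151.4]
tcp_rot: [[0.045, 0.003, 0.999], [-0.999, 0.002, 0.045], [-0.002, -1.0, 0.003]]
force: [0.1, -0.2, -2.0]
finger_gap: 0.122
```

>>> play_rows:
  steps: [0,1,0,3,0,0,1,0,2,0,6,0,0,1,0,2,0,9,0,-0.5,1,0,2,0,12,0,-1,1,0,2,0,15,0,-1.5,1]

```text
time: 11.08
eef_pos: [491.4, -20.9, 149.7]
tcp_rot: [[0.007, -0.001, 1.0], [-1.0, -0.0, 0.007], [0.0, -1.0, -0.001]]
force: [-0.4, -0.6, -1.3]
finger_gap: 0.123
```

```bash
python3 - <<'E'
from h import *
go([484.5,-172.5,150],-81.85)
E
```

```text
rot [ 0.04 -7.77  0.02] shift [15.15 -0.02 -0.79] t 11.08 F [-0.4 -0.6 -1.3] pos [491.4 -20.9 149.7] gap 0.123
```

>>> play_rows:
  steps: [0,-2,0,3,0,0,1,0,-4,0,6,0,-0.3,1,0,-6,0,9,0,-0.5,1,0,-7.8,0,11.5,0,-0.8,1,0,-7.8,0,13.5,0,-0.8,1]

```text
time: 11.5
eef_pos: [483.5, -156.9, 149.7]
tcp_rot: [[0.142, -0.001, 0.99], [-0.99, -0.001, 0.142], [0.0, -1.0, -0.001]]
force: [-0.0, -0.5, -2.1]
finger_gap: 0.125
```

```bash
python3 - <<'E'
from h import *
go([484.5,-172.5,80],-81.85)
E
```

```text
rot [0.07 0.01 0.02] shift [ 1.55  6.97 -0.12] t 11.5 F [-0.  -0.5 -2.1] pos [ 483.5 -156.9  149.7] gap 0.125
```

>>> play_rows:
  steps: [0,0,0,1.2,1.5,0,1,0,0,0,1.6,3.5,0,1,0,0,0,1.6,5.5,0,1,0,0,0,1.6,7.3,0,1,0,0,0,1.6,7.3,0,1]

```text
time: 11.92
eef_pos: [485.4, -170.1, 74.2]
tcp_rot: [[0.142, -0.005, 0.99], [-0.99, 0.001, 0.142], [-0.002, -1.0, -0.005]]
force: [-0.6, -0.5, -1.3]
finger_gap: 0.123
```

```bash
python3 - <<'E'
from h import *
go([484.5,-172.5,36],-81.85)
r,T,s=cam("wrist");cv2.imwrite("pics/w8.png",r["color"][:,:,::-1])
r,T,s=cam("side");crop(r["color"],230,210,430,360,4,"s8.png")
go([484.5,-172.5,36],-81.85)
E
```

```text
rot [ 0.26  0.   -0.09] shift [ 0.24  3.82 -0.1 ] t 11.92 F [-0.6 -0.5 -1.3] pos [ 485.4 -170.1   74.2] gap 0.123
rot [ 0.12  0.03 -0.04] shift [ 0.21  4.08 -0.23] t 12.02 F [-0.6  0.  -1.6] pos [ 486.6 -170.1   76.8] gap 0.129
```

View pics/w8.png

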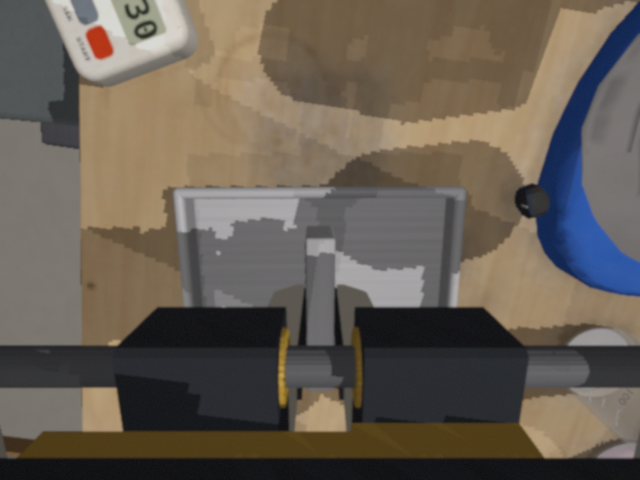

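View pics/s8.png

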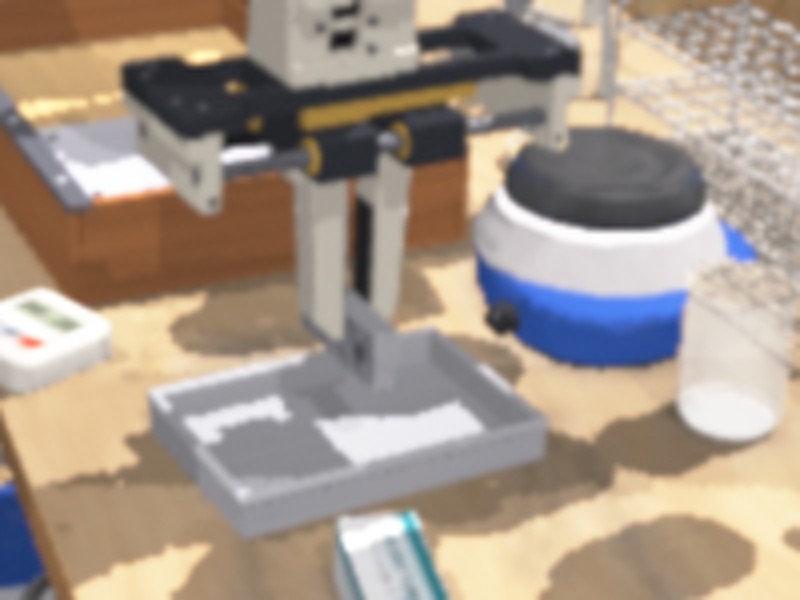

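```bash
python3 - <<'E'
from h import *
r,T,s=cam("wrist")
def tt(X):
    a=np.radians(8.15);d=np.array(X)-s["eef_pos"];return d[0]*np.cos(a)+d[1]*np.sin(a),-d[0]*np.sin(a)+d[1]*np.cos(a)
for p,z in [((320,189),21),((177,189),21),((464,189),21),((320,229),74)]: print(p,atz(r,T,p,z),tt(atz(r,T,p,z)))
go([484.5,-172.5,36],-81.85)
E
```

```text
(320, 189) [ 479.84696136 -121.8605652    21.        ] (np.float64(0.17838988099420838), np.float64(48.66933684070931))
(177, 189) [ 405.67393048 -132.5290689    21.        ] (np.float64(-74.75793910161983), np.float64(48.62373147286358))
(464, 189) [ 554.40067076 -111.1373075    21.        ] (np.float64(75.49931486044514), np.float64(48.715176269152174))
(320, 229) [ 481.49962702 -132.44689782   74.        ] (np.float64(0.3135912569824022), np.float64(37.95563240176662))
rot [ 0.03  0.05 -0.  ] shift [ 0.21  4.15 -0.3 ] t 12.07 F [ 0.8  0.5 -1. ] pos [ 487.2 -170.    77.5] gap 0.125
```

>>> play_rows:
  steps: [0,0,0,0.1,1.3,0,1,0,0,0,0.2,2.6,0,1,0,0,0,0.2,3.5,0,1,0,0,0,0.2,3.8,0,1,0,0,0,0.2,3.8,0,1]

```text
time: 12.48
eef_pos: [487.8, -171.4, 39.4]
tcp_rot: [[0.144, -0.0, 0.99], [-0.99, 0.0, 0.144], [-0.0, -1.0, -0.0]]
force: [0.6, 0.2, -1.9]
finger_gap: 0.125
```

>>> play_rows:
  steps: [0,0,0,0,0.1,0,1,0,0,0,0,0.15,0,1,0,0,0,0,0.2,0,1]

```text
time: 12.73
eef_pos: [488.3, -171.5, 38.0]
tcp_rot: [[0.144, 0.001, 0.99], [-0.99, -0.0, 0.144], [0.0, -1.0, 0.001]]
force: [0.2, -0.5, -0.2]
finger_gap: 0.127
```

>>> play_rows:
  steps: [0,0,0,0,0.1,0,1,0,0,0,0,0.2,0,1,0,0,0,0,0.2,0,1]

```text
time: 12.98
eef_pos: [487.9, -171.4, 35.4]
tcp_rot: [[0.144, 0.0, 0.99], [-0.99, -0.0, 0.144], [0.0, -1.0, 0.0]]
force: [-0.1, 0.4, -2.3]
finger_gap: 0.123
```

>>> play_rows:
  steps: [0,0,0,0,0.05,0,1,0,0,0,0,0.1,0,1,0,0,0,0,0.1,0,1]

```text
time: 13.23
eef_pos: [487.9, -171.5, 35.2]
tcp_rot: [[0.143, 0.001, 0.99], [-0.99, 0.0, 0.143], [0.0, -1.0, 0.001]]
force: [-2.3, 0.9, 10.9]
finger_gap: 0.127
```

Contact with the tray floor (Fz +11 N). Release slowly.

>>> play_rows:
  steps: [0,0,0,0,-0.05,0,1,0,0,0,0,-0.05,0,0.9,0,0,0,0,-0.05,0,0.85,0,0,0,0,-0.05,0,0.8,0,0,0,0,-0.05,0,0.75]
  squeeze: 10

```text
time: 13.65
eef_pos: [488.0, -171.5, 34.8]
tcp_rot: [[0.144, 0.0, 0.99], [-0.99, -0.0, 0.144], [0.0, -1.0, 0.0]]
force: [-0.9, 0.3, -0.2]
finger_gap: 0.222
```

>>> play_rows:
  steps: [0,0,0,0,0,0,0.7,0,0,0,0,0,0,0.7,0,0,0,0,-1.5,0,0.7,0,0,0,0,-4,0,0.7,0,0,0,0,-7,0,0.7]

```text
time: 14.07
eef_pos: [487.0, -171.2, 104.5]
tcp_rot: [[0.144, -0.003, 0.99], [-0.99, 0.001, 0.144], [-0.001, -1.0, -0.003]]
force: [0.9, 0.7, 0.0]
finger_gap: 0.297
```

```bash
python3 - <<'E'
from h import *
r,T,s=cam("side");crop(r["color"],230,210,430,360,4,"s9.png")
r,T,s=cam("wrist");cv2.imwrite("pics/w9.png",r["color"][:,:,::-1])
E
```

```text
(no output)
```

View pics/s9.png

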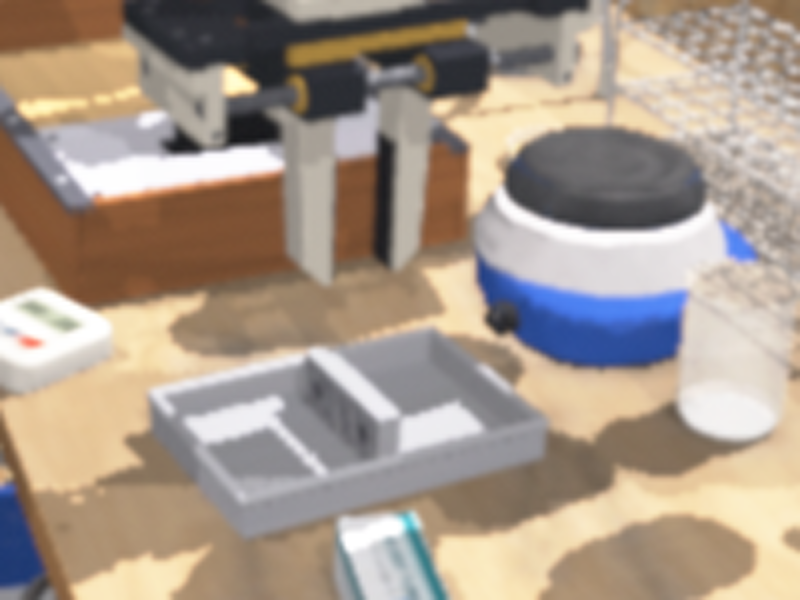

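View pics/w9.png

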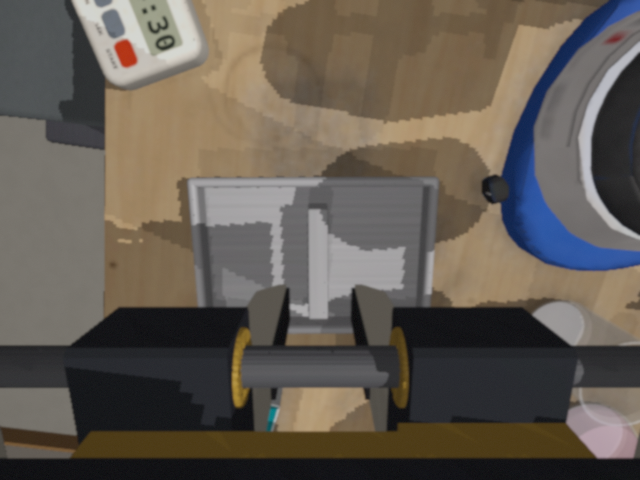

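>>> play_rows:
  steps: [0,-7,0,0,-2,0,0.7,0,-14,0,-1,-3,0,0.7,0,-21,0,-3,-3.5,0.2,0.6,0,-28,0,-6,-3.5,0.4,0.5,0,-35,0,-9,-3.5,0.6,0.5]

```text
time: 14.58
eef_pos: [480.9, -81.1, 139.9]
tcp_rot: [[0.688, 0.001, 0.725], [-0.725, -0.0, 0.688], [0.001, -1.0, 0.001]]
force: [0.9, 0.3, 0.3]
finger_gap: 0.465
```

```bash
python3 - <<'E'
from h import *
go([503.6,71.8,125],4.48)
E
```

```text
rot [-2.000e-02 -5.099e+01  6.000e-02] shift [-9.54  1.49 12.17] t 14.58 F [0.9 0.3 0.3] pos [480.9 -81.1 139.9] gap 0.465
```

>>> play_rows:
  steps: [0,-7,0,-1.5,0,2,0.5,0,-14,0,-3.5,0,4.5,0.5,0,-21,0,-5.5,0,7,0.5,0,-28,0,-7.5,0,9.5,0.5,0,-35,0,-9,0.5,11.5,0.5]

```text
time: 15.0
eef_pos: [503.3, 65.6, 135.0]
tcp_rot: [[0.981, 0.001, 0.196], [-0.196, 0.001, 0.981], [0.001, -1.0, 0.001]]
force: [0.7, -0.3, -0.3]
finger_gap: 0.505
```

```bash
python3 - <<'E'
from h import *
go([503.6,71.8,110],4.48)
E
```

```text
rot [ -0.07 -15.8    0.05] shift [-0.09  2.5   0.61] t 15.0 F [ 0.7 -0.3 -0.3] pos [503.3  65.6 135. ] gap 0.505
```

>>> play_rows:
  steps: [0,-7,0,0,1,0.4,0.5,0,-14,0,0,2,0.6,0.5,0,-15.8,0,0,2.5,0.6,0.5,0,-15.8,0,0,2.5,0.6,0.5]

```text
time: 15.33
eef_pos: [503.4, 68.5, 108.5]
tcp_rot: [[0.998, -0.003, -0.07], [0.07, -0.0, 0.998], [-0.003, -1.0, 0.0]]
force: [0.7, -0.8, 0.1]
finger_gap: 0.501
```

```bash
python3 - <<'E'
from h import *
r,T,s=cam("wrist");crop(r["color"],200,180,440,360,3.3,"w10c.png")
go([503.6,71.8,75],4.48)
E
```

```text
rot [ 0.   -0.64 -0.11] shift [0.02 3.42 0.36] t 15.38 F [ 0.6 -0.2 -0.9] pos [503.7  68.2 109.2] gap 0.506
```

View pics/w10c.png

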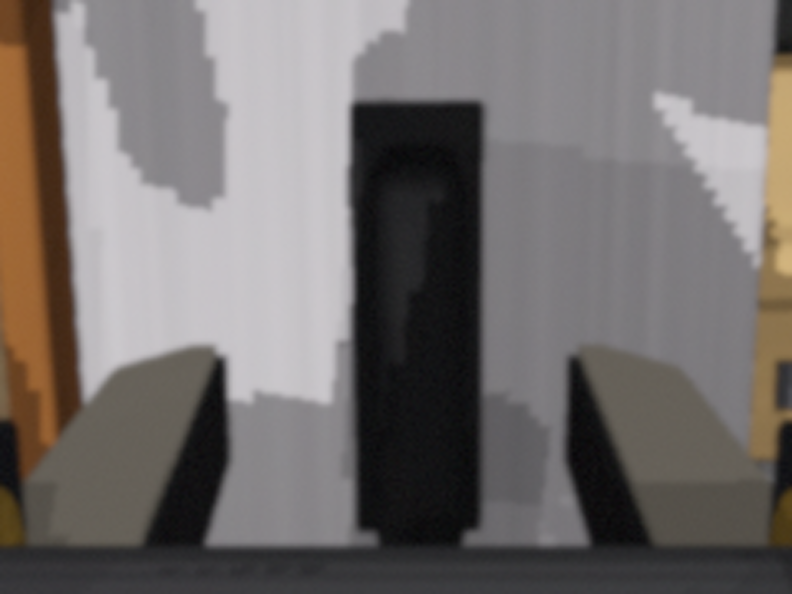

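```bash
python3 - <<'E'
from h import *
r,T,s=cam("wrist")
for p,z in [((326,211.5),53),((326,340.5),53),((326,224),78),((326,343),78)]: print(s["tcp_rot"].T@(atz(r,T,p,z)-s["eef_pos"]))
E
```

```text
[-35.81959348  56.22076056   3.84136483]
[39.43729866 56.08170625  4.11656206]
[-33.74613305  31.2169027    3.47599719]
[27.82579294 31.10313449  3.70115162]
```

>>> play_rows:
  steps: [0,-0.6,0,0,0.8,0.37,0.5,0,-0.6,0,0,2.2,0.37,0.5,0,-0.6,0,0,3.4,0.37,0.55,0,-0.6,0,0,3.4,0.37,0.6,0,-0.6,0,0,3.4,0.37,0.65]

```text
time: 15.85
eef_pos: [503.7, 72.4, 75.6]
tcp_rot: [[0.997, -0.001, -0.08], [0.08, -0.0, 0.997], [-0.001, -1.0, -0.0]]
force: [-0.6, 0.3, -0.0]
finger_gap: 0.381
```

>>> play_rows:
  steps: [0,0,0,0,0,0,0.75,0,0,0,0,0,0,0.85,0,0,0,0,0,0,0.95,0,0,0,0,0,0,1,0,0,0,0,0,0,1]
  squeeze: 15

```text
time: 16.27
eef_pos: [504.3, 72.3, 76.5]
tcp_rot: [[0.997, 0.001, -0.081], [0.081, 0.0, 0.997], [0.001, -1.0, -0.0]]
force: [-1.3, -0.4, 6.0]
finger_gap: 0.148
```

>>> play_rows:
  steps: [0,0,0,0,0,1,1,0,0,0,0,0,2.2,1,0,0,0,0,0,3.4,1,0,0,0,0,0,4.6,1,0,0,0,0,0,5.8,1]

```text
time: 16.68
eef_pos: [499.5, 128.2, 76.5]
tcp_rot: [[0.997, 0.0, -0.079], [0.079, -0.003, 0.997], [0.0, -1.0, -0.003]]
force: [1.2, -7.8, 8.5]
finger_gap: 0.152
```

>>> play_rows:
  steps: [0,0,0,0,0,1.0,1,0,0,0,0,0,2,1,0,0,0,0,0,3,1,0,0,0,0,0,3.6,1,0,0,0,0,0,4,1]

```text
time: 17.1
eef_pos: [496.2, 168.4, 76.5]
tcp_rot: [[0.997, 0.0, -0.08], [0.08, -0.003, 0.997], [-0.0, -1.0, -0.003]]
force: [0.3, -9.4, 10.1]
finger_gap: 0.147
```

>>> play_rows:
  steps: [0,0,0,0,0,0,1,0,0,0,0,0,0,1]

```text
time: 17.27
eef_pos: [496.2, 169.1, 76.5]
tcp_rot: [[0.997, 0.0, -0.08], [0.08, -0.001, 0.997], [0.0, -1.0, -0.001]]
force: [-0.2, -4.1, 7.9]
finger_gap: 0.15
```

>>> play_rows:
  steps: [0,0,0,0,-0.1,0.2,1,0,0,0,0,-0.1,0.4,1,0,0,0,0,-0.1,0.6,1,0,0,0,0,-0.1,0.8,1,0,0,0,0,-0.1,0.8,1]

```text
time: 17.68
eef_pos: [495.2, 178.8, 76.7]
tcp_rot: [[0.997, -0.0, -0.082], [0.082, 0.0, 0.997], [-0.0, -1.0, 0.0]]
force: [-1.2, 0.2, -3.8]
finger_gap: 0.147
```

>>> play_rows:
  steps: [0,0,0,0,0,0.1,1,0,0,0,0,0,0.2,1,0,0,0,0,0,0.3,1,0,0,0,0,0,0.3,1]

```text
time: 18.02
eef_pos: [495.0, 180.5, 76.9]
tcp_rot: [[0.997, -0.0, -0.081], [0.081, -0.001, 0.997], [-0.0, -1.0, -0.001]]
force: [-0.0, -1.9, -2.0]
finger_gap: 0.147
```

>>> play_rows:
  steps: [0,0,0,0,0,0.1,1,0,0,0,0,0,0.2,1,0,0,0,0,0,0.2,1,0,0,0,0,0,0.2,1]

```text
time: 18.35
eef_pos: [494.8, 181.3, 77.0]
tcp_rot: [[0.997, -0.001, -0.079], [0.079, -0.002, 0.997], [-0.001, -1.0, -0.002]]
force: [0.6, -6.2, -0.4]
finger_gap: 0.147
```

>>> play_rows:
  steps: [0,0,0,0,0,0.1,1,0,0,0,0,0,0.15,1,0,0,0,0,0,0.15,1,0,0,0,0,0,0.15,1]

```text
time: 18.68
eef_pos: [494.7, 181.8, 77.1]
tcp_rot: [[0.997, -0.001, -0.079], [0.079, -0.003, 0.997], [-0.001, -1.0, -0.003]]
force: [-0.3, -9.1, 3.7]
finger_gap: 0.15
```

>>> play_rows:
  steps: [0,0,0,0,0,-0.15,1,0,0,0,0,0,-0.15,0.8,0,0,0,0,0,-0.15,0.7,0,0,0,0,0,-0.2,0.6,0,0,0,0,0,-0.2,0.6]

```text
time: 19.1
eef_pos: [495.3, 183.3, 77.1]
tcp_rot: [[0.997, 0.001, -0.082], [0.082, 0.001, 0.997], [0.001, -1.0, 0.001]]
force: [0.1, 0.1, -0.8]
finger_gap: 0.365
```

>>> play_rows:
  steps: [0,0,0,0,0,0,0.5,0,0,0,0,-2,0,0.5,0,0,0,0,-5,0,0.5,0,0,0,0,-8,0,0.5,0,0,0,0,-12,0,0.5]

```text
time: 19.52
eef_pos: [494.0, 182.5, 196.9]
tcp_rot: [[0.997, -0.003, -0.082], [0.082, -0.001, 0.997], [-0.003, -1.0, -0.001]]
force: [1.9, 0.5, -0.9]
finger_gap: 0.497
```

>>> play_rows:
  steps: [0,0,0,-2,-4,3,0.5,0,0,0,-4,-8,6,0.5,0,0,0,-6,-9,10,0.5,0,0,0,-8,-9,14,0.5,0,0,0,-10,-9,18,0.5]

```text
time: 19.93
eef_pos: [395.7, 330.0, 287.4]
tcp_rot: [[0.997, 0.003, -0.08], [0.08, 0.002, 0.997], [0.003, -1.0, 0.002]]
force: [0.6, 1.3, -0.3]
finger_gap: 0.495
```

>>> play_rows:
  steps: [0,0,0,-2,0,4,0.5,0,0,0,-4,0,8,0.5,0,0,0,-6,0,12,0.5,0,0,0,-6,0,12,0.5,0,0,0,-6,0,12,0.5]

```text
time: 20.35
eef_pos: [323.8, 446.5, 285.2]
tcp_rot: [[0.996, -0.001, -0.088], [0.088, 0.002, 0.996], [-0.001, -1.0, 0.002]]
force: [0.7, 0.5, -0.9]
finger_gap: 0.502
```

```bash
python3 - <<'E'
from h import *
r,T,s=cam("top");cv2.imwrite("pics/t11.png",r["color"][:,:,::-1]);crop(r["color"],95,180,315,330,3.6,"t11c.png")
r,T,s=cam("side");cv2.imwrite("pics/s11.png",r["color"][:,:,::-1]);print(s["time"],s["eef_pos"])
E
```

```text
20.4 [325.5364909  444.24701171 284.985754  ]
```

View pics/t11.png

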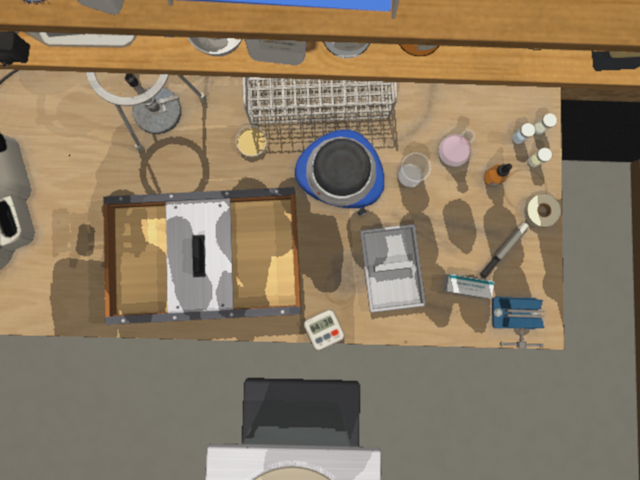

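View pics/t11c.png

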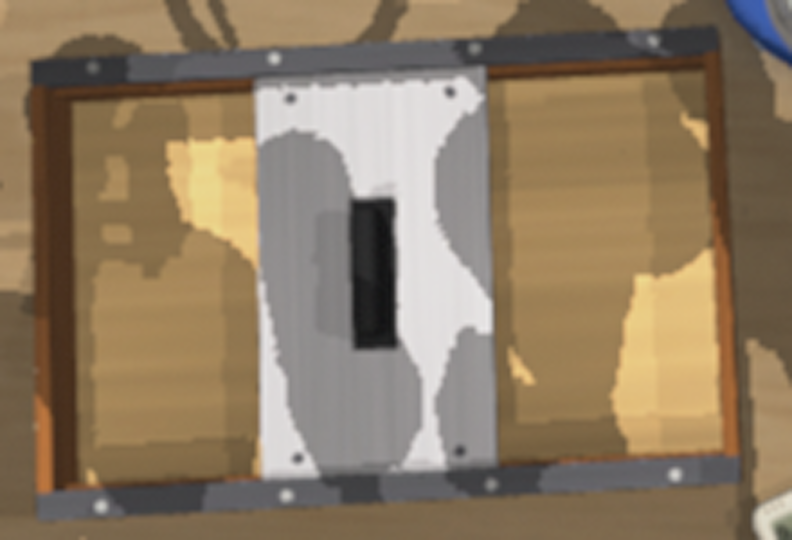

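View pics/s11.png

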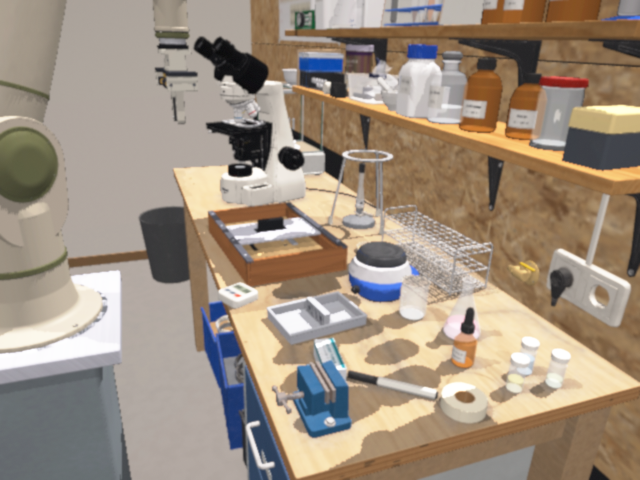

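```bash
python3 - <<'E'
from rig import bot
print(bot.finish_job())
E
```

```text
the job is handed in; nothing more can be done
None
```

The jaw plate now stands on its long edge in the steel tray, and the cover is back against its stop. I handed the job in at about 20.4 s of the 59 s.

- **Finding the stop:** I felt toward +y first and met a stop after about 6 mm, pushing up to 14.7 N. That is more than the 6 to 10 N you suggested but well under the 40 N limit. The cover slid freely to -y, and the wrist camera later showed the pin on the +y side.
- **Moving the plate:** The plate was in the middle pocket, and two wrist views put its top at 38.8 mm against the stated 38 mm. The gripper read 11.8 mm across the plate. I lowered it until it touched the tray floor at about 11 N, then let go.
- **Closing the cover:** It met the stop again at the same place, with 9 N at y ≈ 181.8 mm, and I eased off before letting go.
- **Last pictures:** The plate is upright in the tray. The cover sits about 5 mm toward the pin from where it started. The case and the other things on the worktop look unmoved. The round bar was in its pocket in the last wrist view, before I closed the cover.

**Readings that disagreed:**
- My first position for the grip was about 5 mm off in y, because I took the flange's outline to be at the height of the bar. I corrected it from the wrist view before grasping.
- The top and wrist cameras differ by about 2 mm.
- From first grasp to contact the tool moved about 5.5 mm, while the pictures show the cover about 5 mm from its start.

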